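Open the spring-lid punch case on the smithy bench

TASK

Open the yellow punch case on the bench using only your fingertips, without gripping or forcing anything: press its red release tab down so that the lid springs up by itself, and once it stands half open on its own, push the lid over until it is fully open and rests back against its stop. Leave the tab released, and do not move or pick up the tin, the jar, the steel drift or the hammer standing around it.

Things in the scene. Friction and masses are not known exactly. Their poses are not given: they have to be found in the camera images.
- case: Yellow steel punch case, 110 (x) by 160 (y) mm, rim 50 mm above the bench, fixed on a dark wooden base board 200 x 190 x 8 mm (which reaches from x = -122 to +78 mm). Origin: on the bench under the centre of the box. Its -x side is the front, with the release tab; its +x side carries the lid's hinge, along y. z up. It cannot move, but stands in a different place and yaw each time.
- lid (a joint): Angle of the yellow lid (110 x 160 x 6 mm, about 0.15 kg, its whole underside resting on the rim when shut), rad. 0 = shut and latched (top 56 mm above the bench); a spring leaf lifts it, when unlatched, to about 0.95 (front edge then 140 mm above the bench) and acts no farther; up to about 1.57 (upright) the lid falls back onto that leaf when let go, past it falls open by its weight, slowly (damped); 1.95 = fully open at its stop.
- lid_edge (a point): Middle of the lid's free front edge, in mid thickness; it moves with the lid. 110 mm from the hinge.
- lid_hinge (a point): Middle of the hinge line, which is parallel to the case's y axis: at x = +55 mm, 50 mm above the bench, in the case's frame.
- tab (a joint): Angle of the red release tab, a rocker, rad. 0 = up (as its spring leaves it), 0.3 = pressed to its stop. The steel hook on it lets go of the lid at about 0.17. Pressing at the pad's centre takes about 2 N to start and 5 N at the stop; the pad's centre sinks about 10 mm in all.
- tab_pad (a point): Centre of the top face of the ribbed part of the red tab, 37 mm above the bench when up and 42 mm in front of the case's front face (x = -97 mm in the case's frame). The tab's red plate is 46 mm (x, from x = -112 to -66 mm) by 44 mm (y); it turns about a pin along y at x = -62 mm, 35 mm above the bench. The steel hook behind it rises to 61 mm above the bench.
- tin: Bystander: blue round tin with a paper label, 60 mm diameter, 75 mm tall; origin at the centre of its underside.
- jar: Bystander: amber glass jar with a black cap, 56 mm diameter, 85 mm tall; origin at the centre of its underside.
- drift: Bystander: dark steel drift standing upright, 44 mm diameter tapering to 22 mm, 85 mm tall; origin at the centre of its underside.
- hammer: Bystander: hammer lying on the bench, 260 mm long along its x axis, handle to -x; origin on its underside near the middle.

How it is judged:
By the outcome, as a careful person would: the job done as asked, in the order asked, and still so for the second after the job is handed in, with the robot touching nothing.
It also fails if it takes over 42 s, if anything falls off the work surface, if the arm or the gripper's body presses on something with over 40 N, if the wrist force passes 120 N, or if a joint passes its speed limit or range.

ROBOT

A 6-joint arm with a two-finger parallel gripper is mounted at the origin on the work surface. World frame = base frame: x ahead of the robot, y to its left, z up, the work surface at z = 0. Lengths are in mm, angles in rad, forces in N, time in s.
With the tool pointing down it reaches from about 300 to 775 mm from the base axis. Payload 14.6 kg.
Tool frame: the origin (TCP) lies between the finger pads; the fingertips stand manip.finger_overhang ahead of it and the grasp point (between the pads) lies 2 mm behind it (manip.finger_overhang is the distance from the TCP to the fingertips, in mm); z points along the fingers, y is the direction in which the jaws open and shut (so a half turn about z gives the same grasp; the last joint's range is limited). The gripper opens to 94 mm and grips with 3 to 60 N. Pads are 16 mm wide; open, the fingers measure 119 mm over their backs; the gripper's body (75 mm by 177 mm) begins 78 mm behind the grasp point.
Start: joints at [1.232, 0.3, 1.521, -0, 1.321, -0.067], TCP at [147.654, 529.8, 222.446] pointing down, gripper open.
Joint ranges: [-3.03, 3.03], [-0.79, 2.21], [0.23, 2.52], [-1.04, 4.18], [0, 3.07], [-2.55, 2.55]. Speed limits (rad/s): [2.22, 2.22, 2.57, 3.14, 3.14, 3.14].

INTERFACE

Orientations are given as [roll, pitch, yaw] about the fixed x, y, z axes, in that order (R = Rz(yaw) Ry(pitch) Rx(roll)).
In Python, from cell import manip gives the robot as it stands.
- The arm moves only by the tool drive_tool, never from a script. Its argument "steps" is a list of rows, each an object with "delta_pos": the shift along the world's x, y, z in mm, a list of three; "yaw": the turn about the world's z in rad; "hand": the finger opening in mm, from 0 to 94. A call has 1 to 5 rows; each row shifts and turns the commanded pose from where the row before left it; what a row does not reach is not made up. A row lasts 1/12 s, in which the tool goes at most 41.7 mm and 7.16 degrees, less where a joint would pass 70% of its speed; a pose out of reach is approached as far as the arm can. A call is refused whole if a number of a shift passes 41.7 or a number of a turn 0.125, either way. A call with a gripper value outside its range is refused whole. The fingers move at their own pace and stop on an object; "squeeze" is the grip in N (left out, the last holds). Time passes only in rows, so rows that do not move let the fingers close. It gives the time, the measured TCP pose, the force and the opening at its end, in the units of the state.
- manip.read_state(): the state, without advancing time (a new reading comes with each control period).
- manip.camera(name): name is "side" or "top" or "wrist"; returns a dict with "frame" (384x512x3 uint8, red, green, blue), "range_z" (384x512 float32, mm along the optical axis (not along the pixel's ray), 0 where there is no reading), "intrinsics" (3x3 intrinsics, pixels), "position" and "attitude" of the camera in the world. Camera axes: x right, y down, z forward; pixel columns grow to the right and rows downward; lengths in mm; the calibration is good to about 2 mm. A picture is of the moment at which its call begins.
- manip.sign_off(): hands the job in, once; it reports no verdict.
The state is a dict: "clock": time; "joints": joint angles; "qd": joint speeds; "effort": joint torques, N m; "eef_pos": TCP position; "eef_rot": TCP orientation; "wrist_force": force on the tool from outside, world axes, zero at the start; "moment": the same for the moment, N m; "finger_gap": finger opening in mm.
Only numpy, scipy, OpenCV 4.12 (cv2) and the standard library are available. Lean on these libraries where they do the work, as an engineer would, in place of code of your own. Each camera call takes 0.05 s, during which the arm holds its last target.

## Working session

There is one attempt and no reset: what is moved stays moved. The work goes in short steps, Python scripts to look and compute and a tool call to move; the robot and the scene stay as the last step left them, time stands still between calls to the robot, and variables do not carry over. Pictures are saved under pics/ and viewed, and the job is handed in when it is done.

Besides the shell and the picture viewer there is one more tool, called after "Request:" as a command line: name --argument value ..., lists and objects as JSON in quotes. drive_tool: Moves the arm, as the interface text tells. Its arguments: {"type":"object","properties":{"steps":{"type":"array"},"squeeze":{"type":"number"}},"required":["steps"]}

```bash
mkdir -p pics; ls
cat > h.py <<'E'
from cell import manip
import numpy as np, cv2
def snap(n,f):
    c=manip.camera(n); cv2.imwrite('pics/'+f+'.png',c['frame'][:,:,::-1]); np.savez('pics/'+f+'.npz',**{k:np.array(v) for k,v in c.items()}); return c
E
python3 - <<'E'
from h import *
for n in ('top','side'):
    c=snap(n,n+'0'); print(n,c['intrinsics'],c['position'],c['attitude'])
s=manip.read_state(); print(s, manip.finger_overhang)
E
```

```text
pics
top [[406.22002922   0.         252.78189343]
 [  0.         406.22002922 192.26042658]
 [  0.           0.           1.        ]] [539.72929931 107.34682823 982.30934235] [-3.03073204 -0.0042435  -1.54441767]
side [[354.13392117   0.         259.77019769]
 [  0.         354.13392117 192.14426199]
 [  0.           0.           1.        ]] [ 478.4929018  -536.38841879  705.068266  ] [-2.34005685  0.00374893 -0.24188895]
{'clock': 0.1, 'joints': array([ 1.23237093e+00,  3.00400407e-01,  1.52147962e+00,  1.49750160e-05,
        1.32069658e+00, -6.66150435e-02]), 'qd': array([-6.71107894e-05, -2.20905037e-03, -2.31672543e-03,  6.85281775e-05,
       -2.05670767e-04, -1.13994782e-03]), 'effort': array([ 1.42602825e-03, -5.32644010e+01, -3.53287446e+01,  7.09431502e-02,
        2.34705338e-02, -5.36110463e-05]), 'eef_pos': array([147.60186838, 529.61503275, 221.96802069]), 'eef_rot': array([-3.14061185e+00, -7.99707406e-05,  2.86977855e+00]), 'wrist_force': array([-0.06448436, -0.47735154,  0.02696963]), 'moment': array([ 0.00271991,  0.018906  , -0.00347777]), 'finger_gap': 94.05767583028607} 17.0
```

View pics/top0.png

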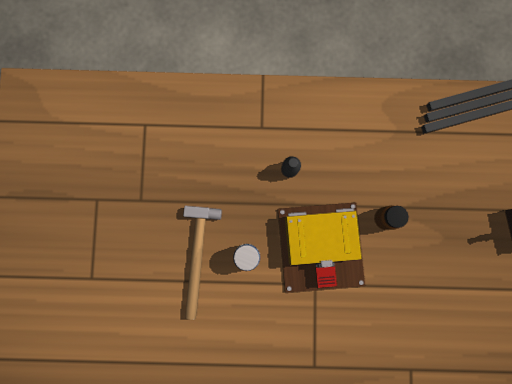

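View pics/side0.png

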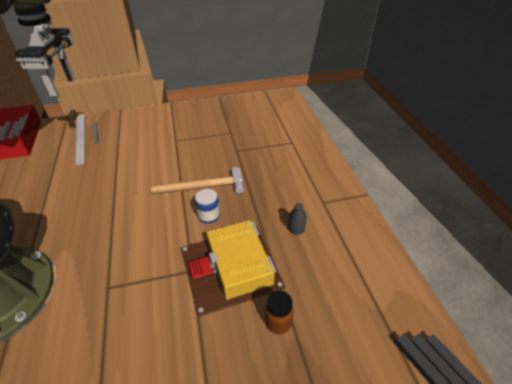

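```bash
cat >> h.py <<'E'
from scipy.spatial.transform import Rotation as Ro
def cloud(c):
    K=c['intrinsics'];z=c['range_z'];v,u=np.mgrid[:384,:512]
    p=np.stack([(u-K[0,2])/K[0,0]*z,(v-K[1,2])/K[1,1]*z,z],-1)
    return p@Ro.from_euler('xyz',c['attitude']).as_matrix().T+np.array(c['position'])
E
python3 - <<'E'
from h import *
for n in('top0','side0'):
    c=np.load('pics/'+n+'.npz'); P=cloud(c); hsv=cv2.cvtColor(c['frame'],cv2.COLOR_RGB2HSV); H,S,V=hsv[...,0].astype(int),hsv[...,1],hsv[...,2]
    ok=c['range_z']>0
    near=ok&(abs(P[...,0]-430)<120)&(abs(P[...,1]+70)<200)
    y=near&(abs(H-25)<5)&(S>200)&(V>140)&(P[...,2]>45)&(P[...,2]<70)
    r=near&((H<5)|(H>175))&(S>180)&(V>80)&(P[...,2]>25)&(P[...,2]<50)
    for nm,m in(('lid',y),('tab',r)):
        q=P[m]; rc=cv2.minAreaRect(q[:,:2].astype(np.float32)); print(n,nm,m.sum(),rc,np.percentile(q[:,2],[5,50,95]).round(1), 'mean',q.mean(0).round(1))
    for nm,(u,v) in dict(tin=(247,257),jar=(396,217),drift=(291,165),hamhead=(203,213),hamend=(191,318)).items() if n=='top0' else ():
        print(nm,P[v,u].round(1))
    f=cv2.resize(c['frame'][190:300,230:420] if n=='top0' else c['frame'][180:340,160:320],None,fx=4,fy=4,interpolation=2); cv2.imwrite('pics/z_'+n+'.png',f[:,:,::-1])
E
```

```text
top0 lid 1839 ((518.26611328125, -59.18574523925781), (67.09361267089844, 160.4029998779297), 1.3968620300292969) [55.3 58.  60.8] mean [520.1 -55.3  58. ]
top0 tab 327 ((455.13128662109375, -66.3669204711914), (45.31023025512695, 44.107601165771484), 4.932451248168945) [35.7 38.7 41.6] mean [455.7 -65.5  38.7]
tin [496.8 115.1  76.8]
jar [ 593.1 -211.2   86.6]
drift [703.2  22.3  86.3]
hamhead [593.8 221.6  29. ]
hamend [352.5 240.2  23. ]Traceback (most recent call last):
  File "<stdin>", line 9, in <module>
    return _quantile_unchecked(
        a, q, axis, out, overwrite_input, method, keepdims, weights)
    return _ureduce(a,
                    func=_quantile_ureduce_func,
    ...<5 lines>...
                    overwrite_input=overwrite_input,
                    method=method)
    r = func(a, **kwargs)
    result = _quantile(arr,
                       quantiles=q,
    ...<2 lines>...
                       out=out,
                       weights=wgt)
    slices_having_nans = np.isnan(arr[-1, ...])
                                  ~~~^^^^^^^^^
IndexError: index -1 is out of bounds for axis 0 with size 0
```

View pics/z_top0.png

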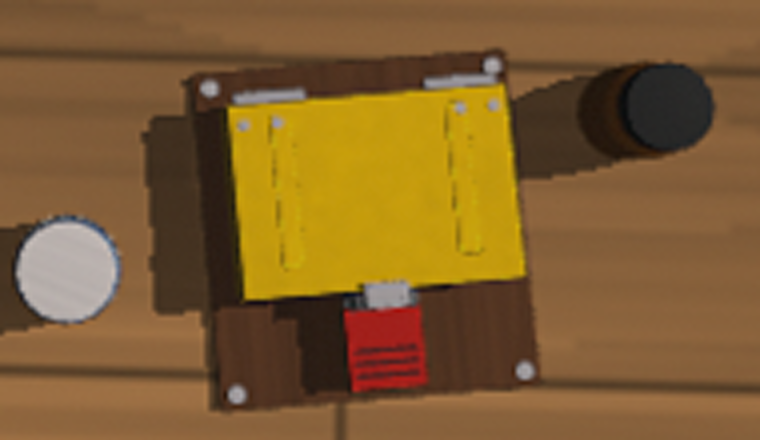

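Run:
```python
from h import *
for n in('top0','side0'):
    c=np.load('pics/'+n+'.npz'); P=cloud(c); hsv=cv2.cvtColor(c['frame'],cv2.COLOR_RGB2HSV); H,S,V=hsv[...,0].astype(int),hsv[...,1],hsv[...,2]
    near=(c['range_z']>0)&(abs(P[...,0]-530)<150)&(abs(P[...,1]+60)<150)
    y=near&(abs(H-25)<6)&(S>190)&(P[...,2]>51)&(P[...,2]<70)
    r=near&((H<6)|(H>174))&(S>180)&(V>60)&(P[...,2]>25)&(P[...,2]<50)
    for nm,m in(('lid',y),('tab',r)):
        q=P[m]; print(n,nm,m.sum())
        if len(q)<5: continue
        print(cv2.minAreaRect(q[:,:2].astype(np.float32)),np.percentile(q[:,2],[5,50,95]).round(1), 'mean',q.mean(0).round(1))
```

```text
top0 lid 3330
((543.9688110351562, -55.86767578125), (109.75932312011719, 159.83851623535156), 6.1802544593811035) [55.  57.9 60.5] mean [543.3 -55.7  57.8]
top0 tab 331
((455.17803955078125, -66.31135559082031), (45.34154510498047, 44.08890914916992), 5.124331951141357) [35.7 38.7 41.5] mean [455.7 -65.4  38.7]
side0 lid 1163
((542.97900390625, -58.33306884765625), (108.65632629394531, 156.47642517089844), 6.181002616882324) [53.1 55.2 57.1] mean [536.9 -63.   55.1]
side0 tab 347
((454.63623046875, -66.4756851196289), (44.835479736328125, 45.44409942626953), 5.679780006408691) [34.1 36.2 38.2] mean [454.5 -67.7  36.2]
```

Request:
drive_tool --steps '[{"delta_pos": [15,-30,0],"yaw": 0.019,"hand": 0},{"delta_pos": [15,-30,0],"yaw": 0.019,"hand": 0},{"delta_pos": [15,-30,0],"yaw": 0.019,"hand": 0},{"delta_pos": [15,-30,0],"yaw": 0.019,"hand": 0},{"delta_pos": [15,-30,0],"yaw": 0.019,"hand": 0}]' --squeeze 5

```text
clock: 0.52
eef_pos: [222.9, 378.2, 222.1]
eef_rot: [-3.141, -0.0, 2.966]
wrist_force: [0.5, -0.6, -0.6]
finger_gap: 63.8
```

Request:
drive_tool --steps '[{"delta_pos": [15,-30,0],"yaw": 0.019,"hand": 0},{"delta_pos": [15,-30,0],"yaw": 0.019,"hand": 0},{"delta_pos": [15,-30,0],"yaw": 0.019,"hand": 0},{"delta_pos": [15,-30,0],"yaw": 0.019,"hand": 0},{"delta_pos": [15,-30,0],"yaw": 0.019,"hand": 0}]'

```text
clock: 0.93
eef_pos: [297.9, 228.2, 222.4]
eef_rot: [3.142, 0.0, 3.061]
wrist_force: [0.5, 0.1, -0.3]
finger_gap: 30.6
```

Request:
drive_tool --steps '[{"delta_pos": [15,-30,0],"yaw": 0.019,"hand": 0},{"delta_pos": [15,-30,0],"yaw": 0.019,"hand": 0},{"delta_pos": [15,-30,0],"yaw": 0.019,"hand": 0},{"delta_pos": [15,-30,0],"yaw": 0.019,"hand": 0},{"delta_pos": [15,-30,0],"yaw": 0.019,"hand": 0}]'

```text
clock: 1.35
eef_pos: [372.9, 78.1, 222.5]
eef_rot: [3.142, 0.0, -3.128]
wrist_force: [0.3, 0.7, 0.1]
finger_gap: 0.7
```

Request:
drive_tool --steps '[{"delta_pos": [15,-30,0],"yaw": 0.019,"hand": 0},{"delta_pos": [15,-30,0],"yaw": 0.019,"hand": 0},{"delta_pos": [15,-30,0],"yaw": 0.019,"hand": 0},{"delta_pos": [15,-30,0],"yaw": 0.019,"hand": 0},{"delta_pos": [0,0,0],"yaw": 0,"hand": 0}]'

```text
clock: 1.77
eef_pos: [434.0, -44.0, 222.0]
eef_rot: [-3.141, -0.001, -3.055]
wrist_force: [0.5, 0.6, -0.8]
finger_gap: 0.9
```

Request:
drive_tool --steps '[{"delta_pos": [13,-23,0],"yaw": 0.021,"hand": 0},{"delta_pos": [0,0,-38],"yaw": 0,"hand": 0},{"delta_pos": [0,0,-38],"yaw": 0,"hand": 0},{"delta_pos": [0,0,-38],"yaw": 0,"hand": 0},{"delta_pos": [0,0,-24],"yaw": 0,"hand": 0}]'

```text
clock: 2.18
eef_pos: [444.0, -62.6, 81.2]
eef_rot: [3.14, -0.003, -3.032]
wrist_force: [-0.1, -0.8, -0.6]
finger_gap: 0.4
```

Run:
```python
from h import *
c=snap('side','s1'); cv2.imwrite('pics/s1z.png',cv2.resize(c['frame'][160:330,140:330],None,fx=4,fy=4,interpolation=2)[:,:,::-1])
c=snap('wrist','w1')
s=manip.read_state();print(s['eef_pos'],s['eef_rot'],s['wrist_force'])
```

```text
[443.4889991  -62.44469131  81.2727535 ] [ 3.13926719 -0.00652569 -3.03140744] [1.17381644 0.00928184 0.80947311]
```

View pics/s1z.png

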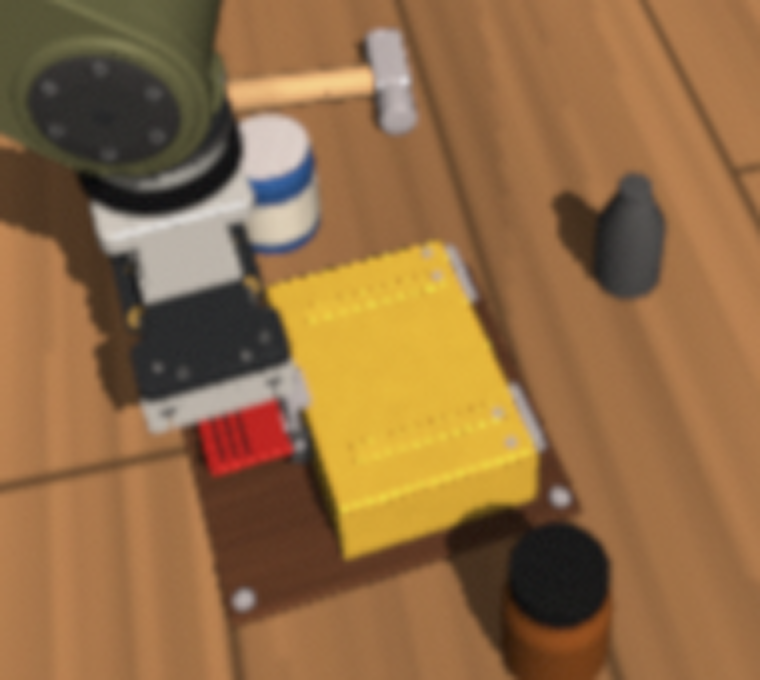

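View pics/w1.png

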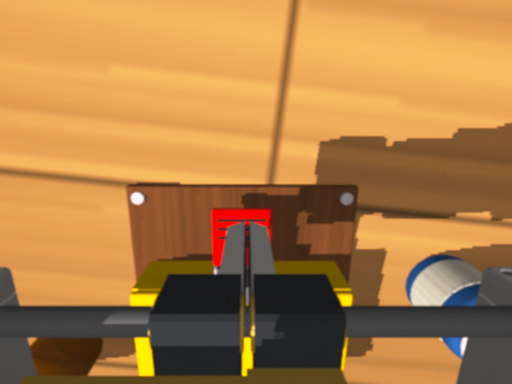

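Request:
drive_tool --steps '[{"delta_pos": [3,-5,0],"yaw": 0,"hand": 0},{"delta_pos": [0,0,-12],"yaw": 0,"hand": 0},{"delta_pos": [0,0,-8],"yaw": 0,"hand": 0},{"delta_pos": [0,0,-5],"yaw": 0,"hand": 0},{"delta_pos": [0,0,0],"yaw": 0,"hand": 0}]'

```text
clock: 2.7
eef_pos: [448.7, -68.3, 59.6]
eef_rot: [-3.142, 0.0, -3.031]
wrist_force: [-0.1, -0.6, -0.6]
finger_gap: 0.3
```

Request:
drive_tool --steps '[{"delta_pos": [-1,0,-3],"yaw": 0,"hand": 0},{"delta_pos": [0,0,-3],"yaw": 0,"hand": 0},{"delta_pos": [0,0,-3],"yaw": 0,"hand": 0},{"delta_pos": [0,0,0],"yaw": 0,"hand": 0}]'

```text
clock: 3.03
eef_pos: [447.9, -68.3, 50.5]
eef_rot: [-3.141, 0.001, -3.031]
wrist_force: [1.2, 0.1, 4.0]
finger_gap: 0.6
```

Request:
drive_tool --steps '[{"delta_pos": [0,0,-2],"yaw": 0,"hand": 0},{"delta_pos": [0,0,-1],"yaw": 0,"hand": 0},{"delta_pos": [0,0,0],"yaw": 0,"hand": 0}]'

```text
clock: 3.28
eef_pos: [448.1, -68.3, 47.6]
eef_rot: [-3.141, 0.001, -3.031]
wrist_force: [1.7, -0.1, 4.9]
finger_gap: 0.7
```

Request:
drive_tool --steps '[{"delta_pos": [0,0,-1.5],"yaw": 0,"hand": 0},{"delta_pos": [0,0,0],"yaw": 0,"hand": 0},{"delta_pos": [0,0,0],"yaw": 0,"hand": 0}]'

```text
clock: 3.53
eef_pos: [448.2, -68.3, 46.3]
eef_rot: [-3.141, 0.001, -3.031]
wrist_force: [1.9, -0.3, 6.3]
finger_gap: 0.1
```

Run:
```python
from h import *
c=snap('side','s2'); cv2.imwrite('pics/s2z.png',cv2.resize(c['frame'][160:330,140:330],None,fx=4,fy=4,interpolation=2)[:,:,::-1])
s=manip.read_state();print(s['eef_pos'],s['eef_rot'],s['wrist_force'])
```

```text
[448.22423927 -68.25983908  46.32867185] [-3.14121778e+00  1.38975211e-03 -3.03137996e+00] [0.85349826 0.67287814 6.51877854]
```

View pics/s2z.png

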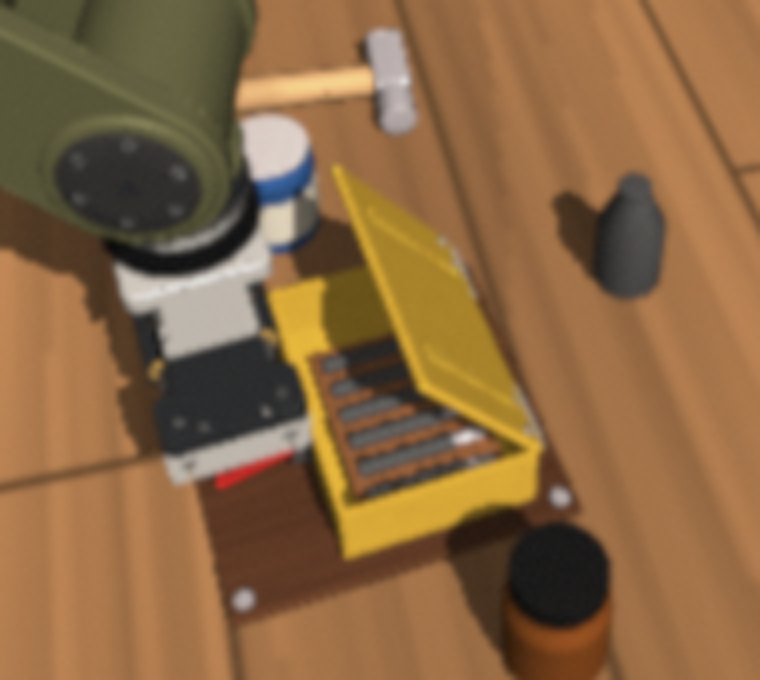

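Request:
drive_tool --steps '[{"delta_pos": [0,0,10],"yaw": 0,"hand": 0},{"delta_pos": [0,0,25],"yaw": 0,"hand": 0},{"delta_pos": [0,0,30],"yaw": 0,"hand": 0},{"delta_pos": [0,0,27],"yaw": 0,"hand": 0},{"delta_pos": [0,0,0],"yaw": 0,"hand": 0}]'

```text
clock: 4.0
eef_pos: [449.3, -68.5, 142.9]
eef_rot: [-3.139, 0.006, -3.031]
wrist_force: [-0.3, -0.5, 0.8]
finger_gap: 0.4
```

Request:
drive_tool --steps '[{"delta_pos": [0,0,0],"yaw": 0,"hand": 0},{"delta_pos": [0,0,0],"yaw": 0,"hand": 0},{"delta_pos": [0,0,0],"yaw": 0,"hand": 0}]'

```text
clock: 4.25
eef_pos: [447.0, -68.1, 136.9]
eef_rot: [3.141, -0.002, -3.031]
wrist_force: [1.6, 0.1, 0.1]
finger_gap: 0.5
```

Run:
```python
from h import *
c=snap('side','s3'); cv2.imwrite('pics/s3z.png',cv2.resize(c['frame'][130:330,140:340],None,fx=3,fy=3,interpolation=2)[:,:,::-1])
s=manip.read_state();print(s['clock'],s['eef_pos'],s['eef_rot'],s['wrist_force'])
P=cloud(c);hsv=cv2.cvtColor(c['frame'],cv2.COLOR_RGB2HSV)
m=(abs(hsv[...,0].astype(int)-25)<6)&(hsv[...,1]>180)&(P[...,2]>60)&(P[...,2]<250)&(abs(P[...,0]-550)<120)&(abs(P[...,1]+60)<110)
q=P[m]; a=0.108; d=q[:,:2]-[543.5,-57]; X=d@[np.cos(a),np.sin(a)]; print(len(q),q[:,2].max(),X.min(),X.max(), np.arctan2(q[:,2]-50,55-X).round(2)[::60])
```

```text
4.3 [447.05192386 -68.05622329 136.89142049] [ 3.14085386e+00 -2.12226075e-03 -3.03136354e+00] [-0.30639409  0.4945372   0.25310457]
1184 142.7166639460603 -8.626980052245203 54.15211524317349 [0.99 1.03 0.99 1.   1.02 1.   1.01 0.98 1.11 1.04 0.99 0.96 1.04 1.02
 0.95 1.07 1.   1.22 1.27 1.02]
```

View pics/s3z.png

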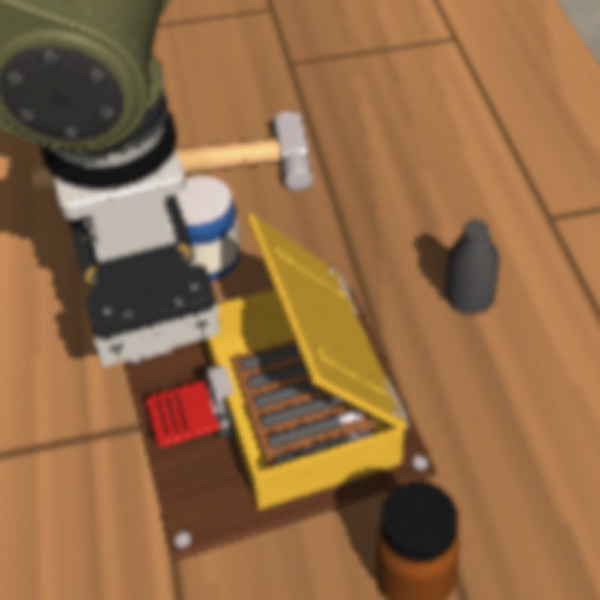

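Request:
drive_tool --steps '[{"delta_pos": [15,1.6,0],"yaw": 0,"hand": 0},{"delta_pos": [20,2.2,0],"yaw": 0,"hand": 0},{"delta_pos": [15,1.6,0],"yaw": 0,"hand": 0},{"delta_pos": [10,1.1,0],"yaw": 0,"hand": 0},{"delta_pos": [6,0.6,0],"yaw": 0,"hand": 0}]'

```text
clock: 4.72
eef_pos: [514.1, -60.9, 136.8]
eef_rot: [3.141, -0.002, -3.031]
wrist_force: [-0.2, -0.8, 0.6]
finger_gap: 0.2
```

Request:
drive_tool --steps '[{"delta_pos": [5,0.5,0],"yaw": 0,"hand": 0},{"delta_pos": [5,0.5,0],"yaw": 0,"hand": 0},{"delta_pos": [5,0.5,0],"yaw": 0,"hand": 0},{"delta_pos": [5,0.5,0],"yaw": 0,"hand": 0},{"delta_pos": [5,0.5,0],"yaw": 0,"hand": 0}]'

```text
clock: 5.13
eef_pos: [538.9, -58.6, 138.0]
eef_rot: [3.142, -0.0, -3.031]
wrist_force: [-1.2, -0.6, 0.8]
finger_gap: 0.7
```

Request:
drive_tool --steps '[{"delta_pos": [5,0.5,0],"yaw": 0,"hand": 0},{"delta_pos": [5,0.5,0],"yaw": 0,"hand": 0},{"delta_pos": [5,0.5,0],"yaw": 0,"hand": 0},{"delta_pos": [5,0.5,0],"yaw": 0,"hand": 0},{"delta_pos": [5,0.5,0],"yaw": 0,"hand": 0}]'

```text
clock: 5.55
eef_pos: [564.2, -56.0, 137.9]
eef_rot: [-3.142, 0.0, -3.031]
wrist_force: [-1.1, 0.0, 0.4]
finger_gap: 0.6
```

Run:
```python
from h import *
c=snap('side','s4'); cv2.imwrite('pics/s4z.png',cv2.resize(c['frame'][130:330,140:340],None,fx=3,fy=3,interpolation=2)[:,:,::-1])
s=manip.read_state();print(s['clock'],s['eef_pos'],s['eef_rot'],s['wrist_force'])
```

```text
5.6 [564.75894018 -55.97531942 137.91063299] [-3.14154378e+00  4.10144177e-04 -3.03130075e+00] [0.90761294 0.76757189 0.04655484]
```

View pics/s4z.png

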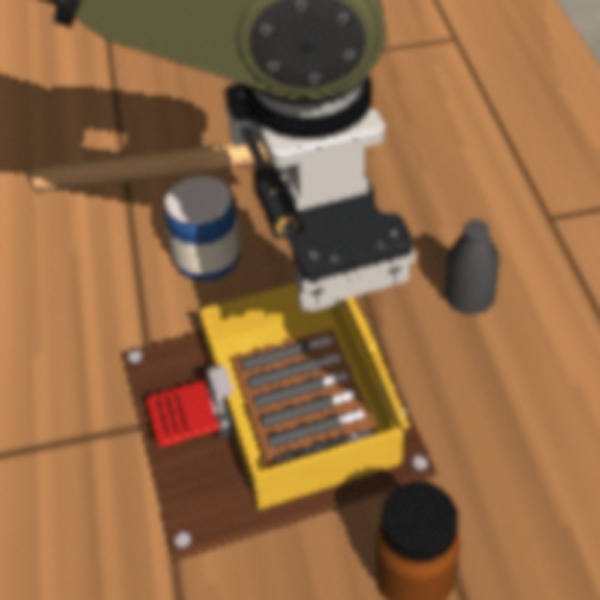

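Request:
drive_tool --steps '[{"delta_pos": [5,0.5,0],"yaw": 0,"hand": 0},{"delta_pos": [5,0.5,0],"yaw": 0,"hand": 0},{"delta_pos": [5,0.5,0],"yaw": 0,"hand": 0},{"delta_pos": [5,0.5,0],"yaw": 0,"hand": 0},{"delta_pos": [5,0.5,0],"yaw": 0,"hand": 0}]'

```text
clock: 6.02
eef_pos: [589.2, -53.5, 137.9]
eef_rot: [3.142, -0.0, -3.031]
wrist_force: [-0.1, 0.3, 0.2]
finger_gap: 0.4
```

Request:
drive_tool --steps '[{"delta_pos": [5,0.5,0],"yaw": 0,"hand": 0},{"delta_pos": [5,0.5,0],"yaw": 0,"hand": 0},{"delta_pos": [4,0.4,0],"yaw": 0,"hand": 0},{"delta_pos": [0,0,0],"yaw": 0,"hand": 0},{"delta_pos": [0,0,0],"yaw": 0,"hand": 0}]'

```text
clock: 6.43
eef_pos: [602.7, -52.2, 137.8]
eef_rot: [3.142, -0.0, -3.031]
wrist_force: [-0.5, 0.8, 0.3]
finger_gap: 0.2
```

Run:
```python
from h import *
c=snap('side','s5'); cv2.imwrite('pics/s5z.png',cv2.resize(c['frame'][130:330,140:340],None,fx=3,fy=3,interpolation=2)[:,:,::-1])
s=manip.read_state();print(s['clock'],s['eef_pos'],s['eef_rot'],s['wrist_force'])
```

```text
6.4833 [602.58720577 -52.20360064 137.87399067] [ 3.14158332e+00 -1.72397648e-04 -3.03134915e+00] [-0.1708964   0.46512391  0.32291994]
```

View pics/s5z.png

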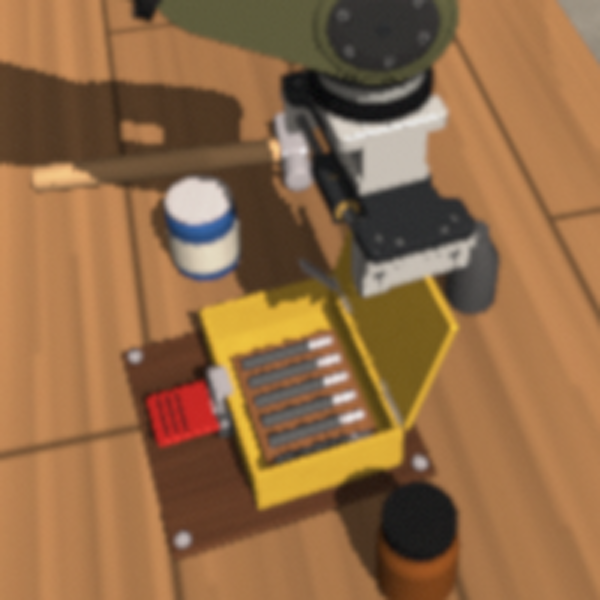

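Request:
drive_tool --steps '[{"delta_pos": [-10,-1.1,0],"yaw": 0,"hand": 0},{"delta_pos": [-25,-2.7,0],"yaw": 0,"hand": 0},{"delta_pos": [-35,-3.8,0],"yaw": 0,"hand": 0},{"delta_pos": [-35,-3.8,0],"yaw": 0,"hand": 0},{"delta_pos": [-35,-3.8,0],"yaw": 0,"hand": 0}]'

```text
clock: 6.9
eef_pos: [460.8, -67.4, 137.7]
eef_rot: [3.142, -0.0, -3.031]
wrist_force: [0.3, -1.1, 0.4]
finger_gap: 0.7
```

Request:
drive_tool --steps '[{"delta_pos": [-20,0,30],"yaw": 0,"hand": 0},{"delta_pos": [-20,0,30],"yaw": 0,"hand": 0},{"delta_pos": [-15,0,20],"yaw": 0,"hand": 0},{"delta_pos": [0,0,0],"yaw": 0,"hand": 0},{"delta_pos": [0,0,0],"yaw": 0,"hand": 0}]'

```text
clock: 7.32
eef_pos: [407.7, -67.5, 218.9]
eef_rot: [-3.141, 0.003, -3.032]
wrist_force: [0.0, 0.8, -1.3]
finger_gap: 0.4
```

Request:
drive_tool --steps '[{"delta_pos": [0,0,0],"yaw": 0,"hand": 0},{"delta_pos": [0,0,0],"yaw": 0,"hand": 0},{"delta_pos": [0,0,0],"yaw": 0,"hand": 0},{"delta_pos": [0,0,0],"yaw": 0,"hand": 0},{"delta_pos": [0,0,0],"yaw": 0,"hand": 0}]'

```text
clock: 7.73
eef_pos: [407.7, -67.3, 217.4]
eef_rot: [3.141, -0.001, -3.031]
wrist_force: [-0.1, 0.3, -0.4]
finger_gap: 0.3
```

Run:
```python
from h import *
c=snap('side','s6'); cv2.imwrite('pics/s6z.png',cv2.resize(c['frame'][130:330,140:340],None,fx=3,fy=3,interpolation=2)[:,:,::-1])
s=manip.read_state();print(s['clock'],s['eef_pos'],s['wrist_force'])
for c in (c,snap('top','t6')):
    P=cloud(c);hsv=cv2.cvtColor(c['frame'],cv2.COLOR_RGB2HSV)
    a=0.108; d=P[...,:2]-[543.5,-57]; X=d@[np.cos(a),np.sin(a)]; Y=d@[-np.sin(a),np.cos(a)]
    m=(abs(hsv[...,0].astype(int)-25)<6)&(hsv[...,1]>180)&(P[...,2]>80)&(P[...,2]<200)&(abs(X)<150)&(abs(Y)<70)
    z=P[...,2][m]; print(m.sum(), z.max() if m.any() else 0, np.percentile(np.arctan2(z-50,55-X[m]),[10,50,90]))
    for p,n in(([496.8,115.1],'tin'),([593.1,-211.2],'jar'),([703.2,22.3],'drift')):
        k=(np.hypot(P[...,0]-p[0],P[...,1]-p[1])<50)&(P[...,2]>68)&(P[...,2]<95)&(hsv[...,2]>0)
        print(n,P[k].mean(0).round(1) if k.any() else None)
P=cloud(np.load('pics/top0.npz'))
for p,n in(([496.8,115.1],'tin'),([593.1,-211.2],'jar'),([703.2,22.3],'drift')):
        k=(np.hypot(P[...,0]-p[0],P[...,1]-p[1])<50)&(P[...,2]>68)&(P[...,2]<95)
        print('was',n,P[k].mean(0).round(1))
```

```text
7.7833 [407.67377638 -67.34488467 217.51442599] [-0.36186256  0.25885623 -0.17771466]
1241 151.81394525472535 [1.94876155 1.96156903 1.98075754]
tin [495.1 114.9  73.4]
jar [ 592.8 -217.5   82.4]
drift [707.   13.6  78.7]
1210 156.65709972022796 [1.93900421 1.95197671 1.96961775]
tin [495.4 117.5  76.3]
jar [ 594.2 -211.    85.4]
drift [706.7  19.7  80.7]
was tin [495.5 117.4  76.1]
was jar [ 594.1 -211.1   85.3]
was drift [707.   19.5  80.8]
```

View pics/s6z.png

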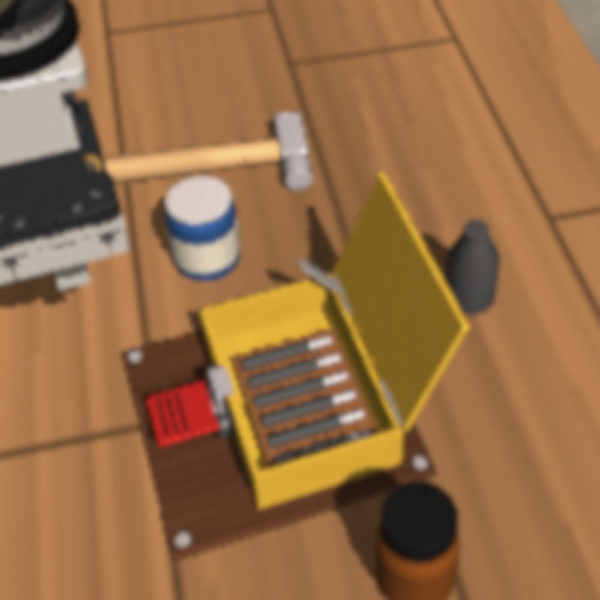

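View pics/t6.png

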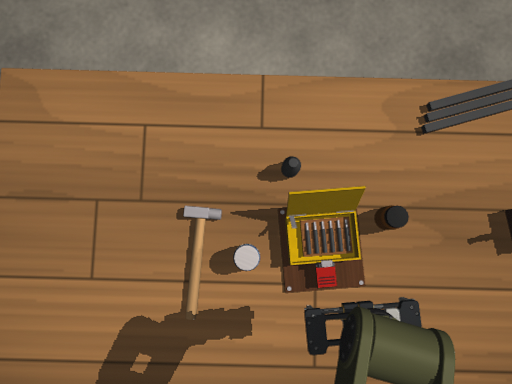

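The pictures show the lid at its stop (about 1.95 rad), the tab up, the bystanders where they were, and the arm clear of everything.

```bash
python3 -c "
from cell import manip
print(manip.sign_off())"
```

```text
the job is handed in; nothing more can be done
None
```

The punch case is open: the lid rests back against its stop and the red tab is up again. I handed the job in at about 7.8 s of the 42 s allowed.

- **Release:** I pressed the tab with closed fingertips, reading about 6.5 N at the wrist. The lid sprang up by itself to about 0.95–1.0 rad and stayed there after I lifted off.
- **Opening:** I then pushed the lid's free edge over with the fingertips, with about 1 N read at the wrist. It passed upright and fell to its stop, and I backed the arm clear.
- **Last checks:** The depth cameras put the lid at 1.95 rad (top) and 1.96 rad (side).
    - The tin, jar and drift are within 0.3 mm of where they started, by the top camera.
    - The hammer and the red tab were judged by eye only: the hammer looks unmoved and the tab looks up.
    - The wrist force was near zero with the arm clear.

No check failed. The side camera puts the jar and drift about 6 mm off the top camera's positions. I put this down to its viewing angle, but I took no side-camera reading of them at the start to confirm it.

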